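Lay the ratchet tilt fixture level

TASK

The tilting fixture on the bench holds a plastic housing tipped up towards the robot, and its ratchet keeps the arm from going down; lay it level for measuring. With a fingertip press the ribbed release pad beside the end of the arm so that the pawl leaves the teeth, and, keeping the pad pressed, push the arm down smoothly, without slamming it, until it rests on its stop; then let go of the pad so that the pawl springs back into the teeth. Nothing is to be gripped or lifted, and the caliper, the loose housing halves and the tape roll beside the fixture stay where they are.

Things in the scene. Friction and masses are not known exactly. Their poses are not given: they have to be found in the camera images.
- fixture: Tilting work fixture, fixed to the bench: grey base plate with two cheeks that carry the hinge of an aluminium arm. Origin on the bench right under the middle of the hinge, z up, +x = the way the arm points when level (within 0.4 rad of the robot's +x), y along the hinge. Base plate: x -57 to +228 mm, y -65 to +85 mm, top 18 mm above the bench.
- hinge (a point): Middle of the arm's hinge line, 55 mm above the fixture's origin. A point (u, y, n) of the arm (u along it from the hinge, n square to it and upwards at level) lies in the fixture's frame at x = u cos t - n sin t, y = y, z = 0.055 + u sin t + n cos t (m), where t is joint tilt_arm.
- tilt_arm (a joint): Arm's angle above level, rad: 0 = level on its rubber-tipped stop (end of travel), starts at 0.4 to 0.78. Arm 70 mm wide, 236 mm long, with a white shell fastened in its nest (u 86 to 126 mm, n up to 27 mm). The hinge is stiff: the arm stays where left; pawl free, 5 to 7 N at the pad move it down. Pawl in, it sinks to the next tooth at most (every 0.16 rad) and locks however hard it is pushed.
- pawl (a joint): Angle of the release lever, one piece with the pawl, rad: 0 to 0.05 = at rest, pawl in the root of the teeth (up to 0.17 while it rides on a tooth's slope or tip); 0.22 = pressed down to its stop; clear of all teeth from 0.18. A spring returns it; 2 N at the pad at first, 3.5 N at the stop. Growing, it turns the pad down towards the arm (some 22 mm at the pad).
- lever_pivot (a point): Pivot of the dark steel release lever, on the arm at u = 115 mm, n = 0, y = 70 mm, its axis parallel to the hinge. The lever lies on the +y side of the arm, outside the quadrant (y 66 to 84 mm), its pad end pointing away from the hinge.
- release_pad (a point): Centre of the upper face of the ribbed black release pad: 42 mm along the arm, 38 mm across, 10 mm thick, beside the arm's end. Lever at rest: u 217, y 61, n 32 mm (102 along u, 32 along n from the pivot); the face slopes up outwards by tilt_arm - pawl - 0.2 rad. Arm level: face about 67 mm above the bench pressed, 87 mm let go.
- grip_tube (a point): Middle of the fixed black grip tube across the arm's end, 20 mm thick, y -42 to +30 mm, u 226 mm, n 0. Pushing here does not free the pawl. Gap to the pad, across the arm: 12 mm.
- quadrant (a point): A point on the upright toothed steel quadrant plate of the fixture: 8 mm thick (y 54 to 62 mm), x -30 to +110 mm, teeth on its rim 110 mm from the hinge, up to 165 mm above the bench.
- gauge_caliper: Sliding caliper, 236 x 74 x 17 mm, lying loose beside the fixture. Not to be moved.
- loose_shell: Loose grey open housing half, 40 x 62 x 14 mm, on the bench. Not to be moved.
- loose_lid: Loose white housing half, 40 x 62 x 16 mm, on the bench. Not to be moved.
- roll: Roll of tan masking tape, 98 mm across, 25 mm high, lying flat. Not to be moved.

How it is judged:
By the outcome, as a careful person would: the job done as asked, in the order asked, and still so for the second after the job is handed in, with the robot touching nothing.
It also fails if it takes over 38 s, if anything falls off the work surface, if the arm or the gripper's body presses on something with over 40 N, if the wrist force passes 120 N, or if a joint passes its speed limit or range.

ROBOT

A 6-joint arm with a two-finger parallel gripper is mounted at the origin on a cart in front of the work surface, level with it; the furniture and walls round the work are solid. World frame = base frame: x ahead of the robot, y to its left, z up, the work surface at z = 0. Lengths are in m, angles in rad, forces in N, time in s.
With the tool pointing down it reaches from about 0.25 to 0.725 m from the base axis. Payload 4 kg.
Tool frame: the origin (TCP) lies on the front face of the gripper's body, between the roots of the fingers; the fingertips stand 73 mm ahead of it and the grasp point (between the pads) lies bot.tcp_to_grasp ahead of it (bot.tcp_to_grasp is the distance from the TCP to the grasp point, in m); z points along the fingers, y is the line along which they close (so a half turn about z gives the same grasp; the last joint's range is limited). The gripper opens to 85 mm and grips with 20 to 120 N. Pads are 22 mm wide; open, the fingers measure 114 mm over their backs; the gripper's body (76 mm by 85 mm) begins 54 mm behind the grasp point. The pads swing forward as they close: fully open they stand 13 mm farther back than shut.
Start: joints at [-1.192, 0.241, 0.005, 1.335, 0, 1.571], TCP at [0.185, -0.465, 0.304] pointing down, gripper open.
Joint ranges: [-2.72, 2.72], [-1.05, 1.87], [-1.09, 1.28], [-1.99, 2.15], [-1.42, 1.44], [-3.14, 3.14]. Speed limits (rad/s): [2.79, 2.79, 3.14, 3.14, 3.14, 3.14].

INTERFACE

Orientations are given as a unit quaternion [x, y, z, w].
In Python, from workcell import bot gives the robot as it stands.
- The arm moves only by the shell command python3 -m jog 'ROWS' [OPENING]. ROWS is JSON, one flat list of numbers, 6 for each row, row after row: the shift along the world's x, y, z scaled (see below), then the turn, a rotation vector about the world's x, y, z scaled (see below). In form: [tx, ty, tz, wx, wy, wz, tx, ty, tz, wx, wy, wz, ...]. A call has 1 to 10 rows; each row is the pose to reach, as a shift and turn from the pose commanded when the call began; what a row does not reach only later rows make up. The controller multiplies each number of a shift by 800 mm and each number of a turn by 2 rad. A row lasts 1/12 s, in which the tool goes at most 41.7 mm and 7.16 degrees, less where a joint would pass 70% of its speed; a pose out of reach is approached as far as the arm can. A call with a number of a shift or a turn outside -1 to 1 is refused whole. A call with a gripper value outside its range is refused whole. OPENING is the opening, from -1 (shut) to 1 (fully open), set as the call begins (- or left out, the last holds). The fingers move at their own pace and stop on an object; the grip force is fixed at half the most. Time passes only in rows, so rows that repeat a pose let the fingers close. It gives the time, the measured TCP pose, the force, the opening and the grip force at its end, in the units of the state.
- bot.get_obs(): the state, without advancing time (a new reading comes with each control period).
- bot.camera(name): name is "side" or "top" or "wrist"; returns (picture, depth): 480x640x3 uint8, red, green, blue; 480x640 float32, m along the optical axis (not along the pixel's ray), 0 where there is no reading.
- bot.calibration(name): a dict with "intrinsics" (3x3 intrinsics, pixels), "pose" (4x4, takes a point from camera to world coordinates). Camera axes: x right, y up, looking along -z (the intrinsics and any distortion apply to the point x, -y, -z); pixel columns grow to the right and rows downward; lengths in m; the calibration is good to about 2 mm. The wrist camera is an equidistant fisheye: a pixel r from the principal point sees the ray r / f radians off the axis. A picture is of the moment at which its call begins: read the wrist's pose just before it. calibration takes no time and is no camera call; for the wrist camera it gives the pose at the moment of the call.
- bot.job_done(): hands the job in; it is judged then, once.
Trained networks look in the newest picture that a camera, given by its name, has taken for a name from the list of things; names that differ only in an ending like _2 or _b are one class to them, and where a whole thing is asked for, a point or a joint stands for the part that bears it (a point fixed in the world has none). Each returns a list of dicts, best first, with "confidence" (0 to 1); they miss things now and then, are a little off and sometimes report something else, mostly with a low value. They report only what shows in the picture. A call takes as long as a camera call.
- bot.find_in(label, camera): "at" ([x, y, z] in m, in the coordinates of the camera as it stood for that picture, good to about 4 mm: the middle of the surface that is visible of it).
- bot.tip_of(label, camera): "at" ([x, y, z] in m, in the coordinates of the camera as it stood for that picture, good to about 4 mm: a listed point, or the origin of a listed thing).
The state is a dict: "clock": time; "joint_pos": joint angles; "joint_vel": joint speeds; "tau": joint torques, N m; "eef_pos": TCP position; "tool_rot": TCP orientation; "ft_force": force on the tool from outside, world axes, zero at the start; "ft_torque": the same for the moment, N m; "grip_width": finger opening in m; "grasp_force": force on a finger pad.
Only numpy, scipy, OpenCV 4.12 (cv2) and the standard library are available. Lean on these libraries where they do the work, as an engineer would, in place of code of your own. Each camera call takes 0.05 s, during which the arm holds its last target. There are 200 camera calls.

## Working session

There is one attempt and no reset: what is moved stays moved. The work goes in short steps, Python scripts to look and compute and a shell command to move; the robot and the scene stay as the last step left them, time stands still between calls to the robot, and variables do not carry over. Pictures are saved under pics/ and viewed, at most 10 in all, crops included, and the job is handed in when it is done.

```bash
mkdir -p pics; cat > h.py <<'E'
import numpy as np, cv2
from workcell import bot
def w(cam,p):
    T=np.array(bot.calibration(cam)["pose"]); return T[:3,:3]@np.array(p)+T[:3,3]
E
python3 - <<'E'
from h import *
np.set_printoptions(precision=4,suppress=True)
ims=[]
for c in ("top","side"):
    im,d=bot.camera(c); ims.append(im)
    cv2.imwrite(f"pics/{c}0.png",im[:,:,::-1])
    for l in ("fixture","hinge","release_pad","grip_tube","lever_pivot"):
        r=bot.tip_of(l,c)
        print(c,l,[(round(q["confidence"],2),w(c,q["at"])) for q in r[:2]])
o=bot.get_obs(); print(o["clock"],o["eef_pos"],o["tool_rot"],o["ft_force"],bot.tcp_to_grasp)
E
```

```text
top fixture [(0.67, array([0.4116, 0.0105, 0.0022]))]
top hinge [(0.86, array([0.4107, 0.0123, 0.0573]))]
top release_pad [(0.66, array([0.431 , 0.1573, 0.0019])), (0.63, array([0.5918, 0.0773, 0.1821]))]
top grip_tube [(0.96, array([0.6052, 0.0116, 0.1665])), (0.3, array([0.4327, 0.155 , 0.001 ]))]
top lever_pivot [(0.86, array([0.5099, 0.0846, 0.109 ])), (0.25, array([0.4108, 0.0115, 0.0019]))]
side fixture [(0.88, array([0.4134, 0.0112, 0.0001])), (0.19, array([ 0.5648, -0.122 , -0.0026]))]
side hinge [(0.88, array([0.4178, 0.0095, 0.0553]))]
side release_pad [(0.58, array([0.5841, 0.0746, 0.1827]))]
side grip_tube [(0.71, array([0.6084, 0.0104, 0.1695]))]
side lever_pivot [(0.65, array([0.509 , 0.0856, 0.1119]))]
0.6 [ 0.1849 -0.4645  0.3039] [0.9821 0.1883 0.     0.    ] [-0.0735  0.4256 -0.9176] 0.0539
```

View pics/top0.png

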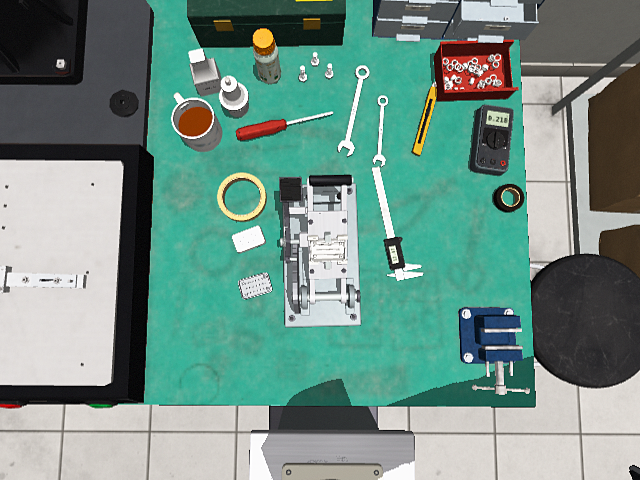

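View pics/side0.png

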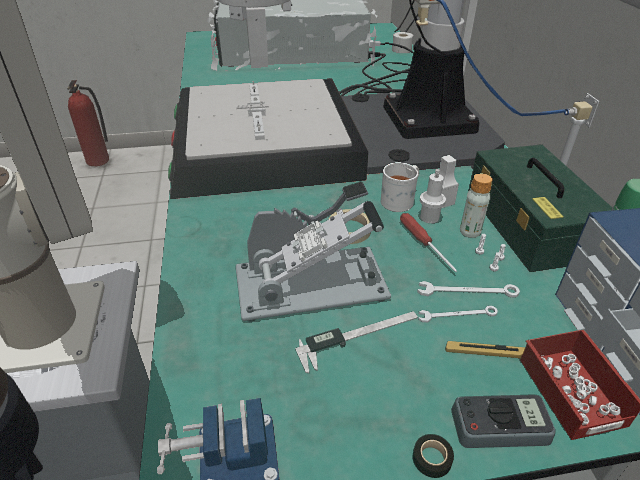

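```bash
python3 - <<'E'
import numpy as np
from scipy.optimize import least_squares
from scipy.spatial.transform import Rotation as R
# yaw, x,y, t fit
P=[((0,0,None),[.4116,.0105,.002]),((0,0,0),[.4107,.0123,.0573]),((.217,.061,.032),[.5918,.0773,.1821]),((.226,-.006,0),[.6052,.0116,.1665]),((.115,.07,0),[.5099,.0846,.109]),
((0,0,None),[.4134,.0112,0]),((0,0,0),[.4178,.0095,.0553]),((.217,.061,.032),[.5841,.0746,.1827]),((.226,-.006,0),[.6084,.0104,.1695]),((.115,.07,0),[.509,.0856,.1119])]
def f(u,y,n,t): return np.array([u*np.cos(t)-n*np.sin(t),y,.055+u*np.sin(t)+n*np.cos(t)])
def W(p,x0,y0,a): return np.array([x0,y0,0])+R.from_euler('z',a).apply(p)
def res(v):
    o=[]
    for (u,y,n),m in P:
        q=np.array([0,0,0.]) if n is None else f(u,y,n,v[3])
        o.append(W(q,*v[:3])-m)
    return np.ravel(o)
s=least_squares(res,[.41,.01,0,.5],loss='soft_l1',f_scale=.004); v=s.x
print(v); print((res(v).reshape(-1,3)*1000).round(1))
E
```

```text
[0.41188815 0.01118547 0.02761899 0.50520398]
[[ 0.3  0.7 -2. ]
 [ 1.2 -1.1 -2.3]
 [-7.3 -0.3  5.9]
 [ 4.5 -1.  -2.1]
 [ 0.7 -0.7  1.7]
 [-1.5 -0.   0. ]
 [-5.9  1.7 -0.3]
 [ 0.4  2.4  5.3]
 [ 1.3  0.2 -5.1]
 [ 1.6 -1.7 -1.2]]
```

The top view shows the pad at about (290,190) px and the tube at (330,181). The side view shows the pad at about (355,190), well clear of the loose items. A fit of the network points gives yaw 0.028 and tilt 0.505 rad. I'll fly above the pad with the gripper shut and the finger line along the arm.

```bash
python3 -m jog '[0,0,0.05,0,0,0.06, 0.05,0.06,0.08,0,0,0.12, 0.5,0.68,0.08,0,0,0.61, 0.5,0.68,0.08,0,0,0.61, 0.5,0.68,0.08,0,0,0.61, 0.5,0.68,0.08,0,0,0.61, 0.5,0.68,0.08,0,0,0.61, 0.5,0.68,0.08,0,0,0.61, 0.5,0.68,0.08,0,0,0.61, 0.5,0.68,0.08,0,0,0.61]' -1
python3 -c "
from h import *
o=bot.get_obs();e=o['eef_pos'];print(o['joint_pos'],(np.array([.5845,.079,.301])-e)/.8)
from scipy.spatial.transform import Rotation as R
print(R.from_quat(o['tool_rot']).as_matrix().round(3))"
```

```text
clock: 1.43
eef_pos: [0.407, -0.1635, 0.364]
tool_rot: [0.695, 0.719, 0.0, 0.0]
ft_force: [1.0, -1.3, -0.5]
grip_width: -0.0
grasp_force: 0.0
[-3.82008098e-01  9.82139856e-02 -1.26158177e-02  1.45894737e+00
 -7.74153794e-05  1.15497074e+00] [ 0.22191007  0.30314676 -0.07872973]
[[-0.034  0.999  0.001]
 [ 0.999  0.034 -0.   ]
 [-0.     0.001 -1.   ]]
```

```bash
python3 -m jog '[0.222,0.303,0,0,0,0, 0.222,0.303,0,0,0,0, 0.222,0.303,0,0,0,0, 0.222,0.303,0,0,0,0, 0.222,0.303,0,0,0,0, 0.222,0.303,0,0,0,0, 0.222,0.303,0,0,0,0, 0.222,0.303,0,0,0,0, 0.222,0.303,-0.03,0,0,0, 0.222,0.303,-0.03,0,0,0]'
python3 - <<'E'
from h import *
im,_=bot.camera("wrist"); cv2.imwrite("pics/w1.png",im[:,:,::-1])
for l in ("release_pad","grip_tube","lever_pivot"):
    r=bot.tip_of(l,"wrist"); print(l,[(round(q["confidence"],2),w("wrist",q["at"]).round(4)) for q in r[:2]])
im,_=bot.camera("side"); cv2.imwrite("pics/s1.png",cv2.resize(im[100:340,200:440,::-1],(600,600)))
print(bot.get_obs()["eef_pos"])
E
```

```text
clock: 2.27
eef_pos: [0.5828, 0.0779, 0.335]
tool_rot: [0.696, 0.718, -0.003, -0.002]
ft_force: [-1.1, -0.3, -1.7]
grip_width: 0.0001
grasp_force: 0.0
release_pad [(0.65, array([0.5906, 0.0791, 0.1859])), (0.32, array([5.275e-01, 1.729e-01, 4.000e-04]))]
grip_tube [(0.59, array([0.6103, 0.0086, 0.1699]))]
lever_pivot [(0.97, array([0.5127, 0.0835, 0.1171]))]
[0.58394701 0.0762296  0.34115235]
```

View pics/w1.png

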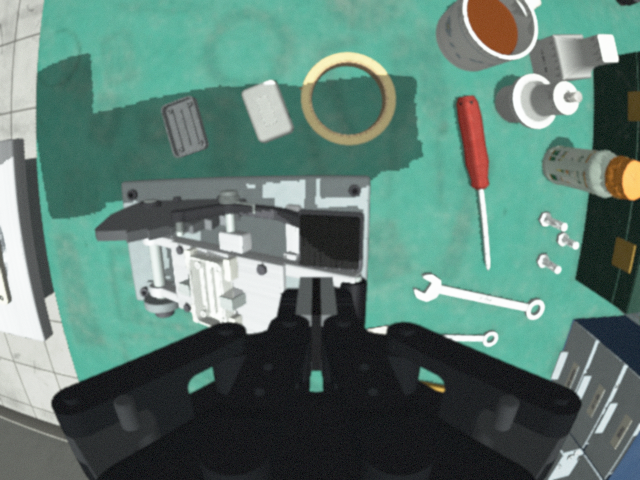

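View pics/s1.png

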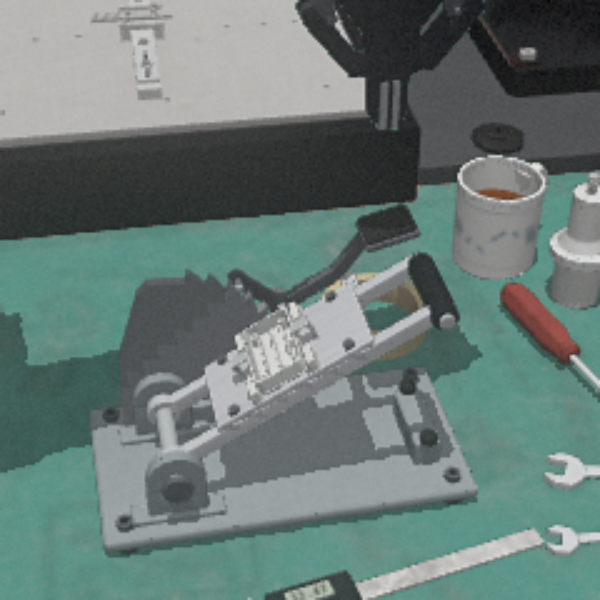

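The wrist view shows the pad at (330,238) px just ahead of the shut fingertips. The side view shows the fingertips at (385,125) above the pad at (388,228), with nothing in between. Next I descend to contact and press along the pad's arc.

```bash
python3 -m jog '[0.004,0.003,-0.03,0,0,0, 0.006,0.004,-0.055,0,0,0, 0.007,0.004,-0.075,0,0,0, 0.008,0.004,-0.082,0,0,0, 0.009,0.004,-0.087,0,0,0, 0.01,0.004,-0.091,0,0,0, 0.012,0.004,-0.095,0,0,0, 0.014,0.004,-0.1,0,0,0]'
python3 -m jog '[0.002,0,-0.003,0,0,0, 0.004,0,-0.006,0,0,0, 0.004,0,-0.006,0,0,0]'
```

```text
clock: 3.18
eef_pos: [0.5959, 0.0801, 0.2609]
tool_rot: [0.697, 0.717, 0.001, 0.001]
ft_force: [0.5, 0.0, 0.5]
grip_width: -0.0
grasp_force: 0.0
clock: 3.43
eef_pos: [0.5993, 0.0803, 0.2554]
tool_rot: [0.697, 0.717, 0.001, 0.001]
ft_force: [0.4, -0.1, 2.9]
grip_width: -0.0
grasp_force: 1.6
```

```bash
python3 -m jog '[0.001,0,-0.004,0,0,0, 0.002,0,-0.008,0,0,0, 0.003,0,-0.011,0,0,0, 0.003,0,-0.013,0,0,0, 0.003,0,-0.013,0,0,0]'
python3 - <<'E'
from h import *
im,_=bot.camera("side"); cv2.imwrite("pics/s2.png",cv2.resize(im[140:300,240:400,::-1],(600,600),interpolation=cv2.INTER_CUBIC))
o=bot.get_obs();print(o["eef_pos"],o["ft_force"])
E
```

```text
clock: 3.85
eef_pos: [0.6017, 0.0802, 0.2451]
tool_rot: [0.697, 0.717, 0.001, 0.001]
ft_force: [2.9, -0.7, 5.6]
grip_width: -0.0003
grasp_force: 2.6
[0.60168346 0.08025603 0.2451558 ] [3.47828475 0.76467135 5.65237886]
```

View pics/s2.png

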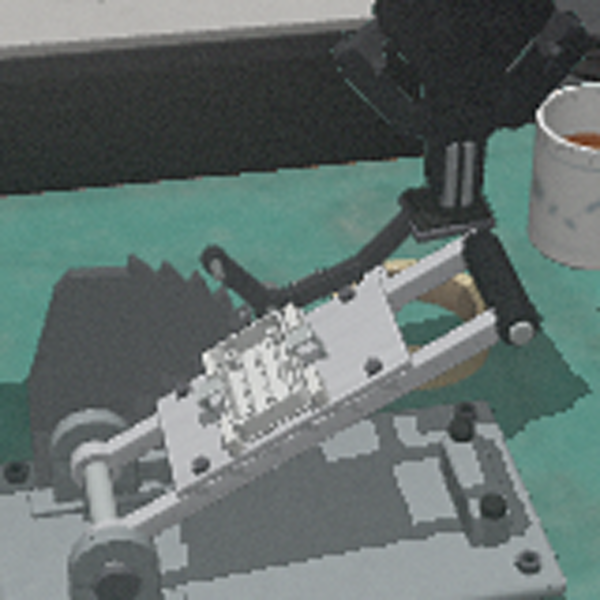

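The pad is now pressed flat at (450,215) px, the arm is still up, and the force is 5.6 N. Next I work out the lowering arc about the hinge, tilting the tool by half the arm's angle.

```bash
python3 - <<'E'
import numpy as np
def T(th):
    c,s=np.cos(th),np.sin(th);rx,rz=.192,.117;p=th/2
    return np.array([rx*c+rz*s+.073*np.sin(p), -rx*s+rz*c+.073*np.cos(p)])
for a in (0,.12,.24,.36,.44): 
    for h in (.06,.12): print(a,h,((T(a+h)-T(a))/.8).round(4), h/2/2)
E
```

```text
0 0.06 [ 0.0111 -0.0147] 0.015
0 0.12 [ 0.0213 -0.0299] 0.03
0.12 0.06 [ 0.0093 -0.0158] 0.015
0.12 0.12 [ 0.0176 -0.0319] 0.03
0.24 0.06 [ 0.0073 -0.0166] 0.015
0.24 0.12 [ 0.0137 -0.0335] 0.03
0.36 0.06 [ 0.0053 -0.0172] 0.015
0.36 0.12 [ 0.0096 -0.0346] 0.03
0.44 0.06 [ 0.004  -0.0174] 0.015
0.44 0.12 [ 0.0069 -0.035 ] 0.03
```

```bash
python3 -m jog '[0.002,0,-0.003,0,0.003,0, 0.0043,0,-0.006,0,0.006,0, 0.0065,0,-0.009,0,0.009,0, 0.0087,0,-0.012,0,0.012,0, 0.011,0,-0.015,0,0.015,0, 0.013,0,-0.018,0,0.018,0, 0.015,0,-0.021,0,0.021,0, 0.017,0,-0.024,0,0.024,0, 0.019,0,-0.027,0,0.027,0, 0.021,0.001,-0.03,0,0.03,0]'
```

```text
clock: 4.73
eef_pos: [0.6184, 0.0808, 0.2215]
tool_rot: [0.697, 0.717, -0.02, -0.02]
ft_force: [3.1, -2.5, 8.2]
grip_width: -0.0003
grasp_force: 3.7
```

```bash
python3 -m jog '[0.0018,0,-0.0032,0,0.003,0, 0.0036,0,-0.0064,0,0.006,0, 0.0055,0,-0.0095,0,0.009,0, 0.0074,0,-0.0126,0,0.012,0, 0.0093,0,-0.0158,0,0.015,0, 0.011,0,-0.019,0,0.018,0, 0.0127,0,-0.0222,0,0.021,0, 0.0144,0,-0.0254,0,0.024,0, 0.016,0,-0.0287,0,0.027,0, 0.0176,0.001,-0.032,0,0.03,0]'
python3 - <<'E'
from h import *
im,_=bot.camera("side"); cv2.imwrite("pics/s3.png",cv2.resize(im[140:300,240:400,::-1],(600,600),interpolation=cv2.INTER_CUBIC))
for l in ("release_pad","grip_tube","lever_pivot"):
    r=bot.tip_of(l,"side"); print(l,[(round(q["confidence"],2),w("side",q["at"]).round(4)) for q in r[:1]])
o=bot.get_obs();print(o["eef_pos"],o["ft_force"])
E
```

```text
clock: 5.57
eef_pos: [0.6325, 0.0812, 0.1957]
tool_rot: [0.696, 0.716, -0.041, -0.042]
ft_force: [3.5, -2.9, 7.1]
grip_width: -0.0003
grasp_force: 3.7
release_pad []
grip_tube [(0.77, array([0.6302, 0.0115, 0.1182]))]
lever_pivot [(0.98, array([0.5168, 0.086 , 0.0879]))]
[0.63263171 0.0811623  0.19524089] [ 4.38568963 -2.18055658  5.26685724]
```

View pics/s3.png

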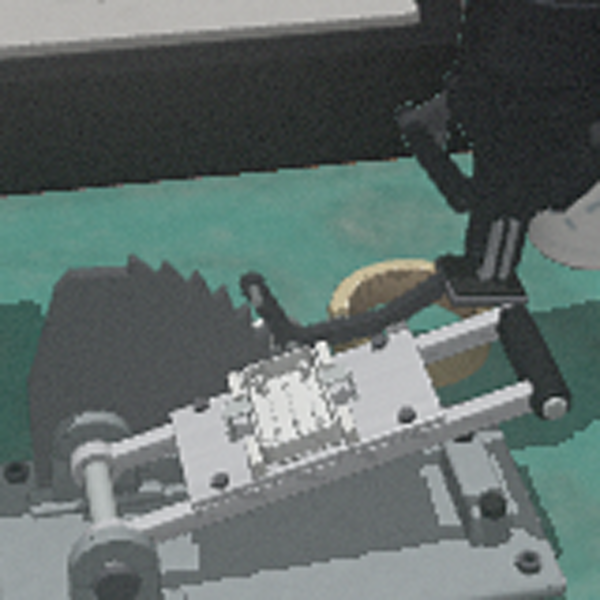

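The arm is coming down with the pad pressed: the tube is at (535,360) px, tilt about 0.28 rad, and the finger is on the outer half of the pad. I continue, with slightly less outward travel.

```bash
python3 -m jog '[0.0012,0,-0.0033,0,0.003,0, 0.0024,0,-0.0066,0,0.006,0, 0.0036,0,-0.01,0,0.009,0, 0.0048,0,-0.0133,0,0.012,0, 0.006,0,-0.0166,0,0.015,0, 0.007,0,-0.02,0,0.018,0, 0.008,0,-0.0234,0,0.021,0, 0.009,0,-0.0267,0,0.024,0, 0.01,0,-0.03,0,0.027,0, 0.011,0,-0.0335,0,0.03,0]'
```

```text
clock: 6.6
eef_pos: [0.6429, 0.0814, 0.1696]
tool_rot: [0.695, 0.714, -0.06, -0.062]
ft_force: [9.1, -2.7, 7.9]
grip_width: -0.0
grasp_force: 4.6
```

```bash
python3 -m jog '[0.001,0,-0.0028,0,0.0025,0, 0.002,0,-0.0056,0,0.005,0, 0.003,0,-0.0084,0,0.0075,0, 0.0038,0,-0.0112,0,0.01,0, 0.0046,0,-0.014,0,0.0125,0, 0.0054,0,-0.0168,0,0.015,0, 0.0062,0,-0.0194,0,0.0173,0, 0.007,0,-0.022,0,0.0196,0, 0.0075,0,-0.024,0,0.0215,0, 0.008,0,-0.026,0,0.0235,0]'
```

```text
clock: 7.43
eef_pos: [0.6494, 0.0815, 0.1485]
tool_rot: [0.693, 0.712, -0.077, -0.079]
ft_force: [8.1, -0.4, 5.4]
grip_width: -0.0
grasp_force: 4.5
```

```bash
python3 -m jog '[0.0004,0,-0.0015,0,0.001,0, 0.0008,0,-0.003,0,0.002,0, 0.0012,0,-0.0045,0,0.003,0, 0.0016,0,-0.006,0,0.004,0, 0.002,0,-0.0075,0,0.005,0, 0.0022,0,-0.009,0,0.006,0, 0.0024,0,-0.0105,0,0.007,0]'
python3 - <<'E'
from h import *
im,_=bot.camera("side"); cv2.imwrite("pics/s4.png",cv2.resize(im[140:300,240:400,::-1],(600,600),interpolation=cv2.INTER_CUBIC))
for l in ("release_pad","grip_tube","lever_pivot"):
    r=bot.tip_of(l,"side"); print(l,[(round(q["confidence"],2),w("side",q["at"]).round(4)) for q in r[:1]])
E
```

```text
clock: 8.02
eef_pos: [0.6511, 0.0815, 0.1401]
tool_rot: [0.692, 0.712, -0.081, -0.084]
ft_force: [9.4, -1.8, 5.7]
grip_width: -0.0003
grasp_force: 4.4
release_pad [(0.92, array([0.6282, 0.0798, 0.0668]))]
grip_tube [(0.65, array([0.6389, 0.0126, 0.0625]))]
lever_pivot [(0.65, array([0.5223, 0.0844, 0.0585]))]
```

View pics/s4.png

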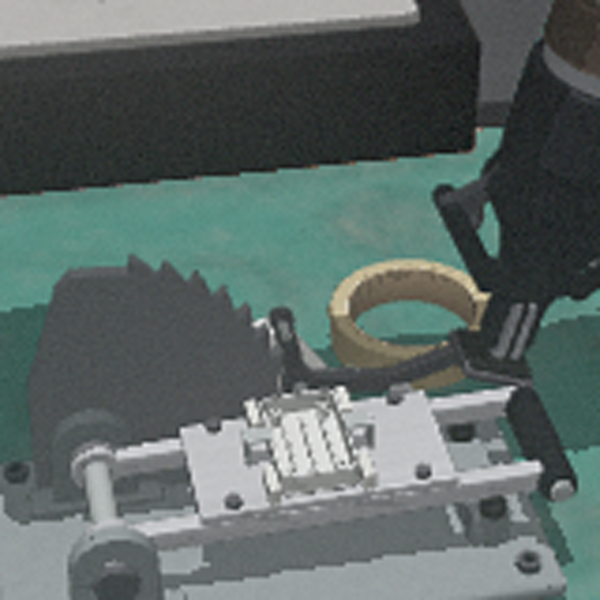

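The arm is nearly level: the tube is at (542,445) px and the finger is on the pad at (500,345). I creep on until the force shows the stop.

```bash
python3 -m jog '[0.0003,0,-0.0015,0,0.001,0, 0.0005,0,-0.003,0,0.002,0, 0.0007,0,-0.0045,0,0.003,0, 0.0009,0,-0.006,0,0.004,0]'; python3 -m jog '[0,0,-0.0012,0,0,0, 0,0,-0.0024,0,0,0, 0,0,-0.0036,0,0,0]'
```

```text
clock: 8.55
eef_pos: [0.652, 0.0815, 0.1353]
tool_rot: [0.692, 0.712, -0.084, -0.086]
ft_force: [8.1, -1.1, 6.0]
grip_width: 0.0002
grasp_force: 4.4
clock: 8.8
eef_pos: [0.6521, 0.0815, 0.1332]
tool_rot: [0.692, 0.712, -0.084, -0.086]
ft_force: [7.8, -0.5, 11.5]
grip_width: -0.0001
grasp_force: 7.1
```

Force is rising, so this looks like the stop; I push a little more to confirm.

```bash
python3 -m jog '[0,0,-0.0012,0,0,0, 0,0,-0.0024,0,0,0, 0,0,-0.0024,0,0,0]'; python3 -m jog '[0,0,-0.0012,0,0,0, 0,0,-0.002,0,0,0, 0,0,-0.002,0,0,0]'
python3 - <<'E'
from h import *
for l in ("grip_tube","lever_pivot","hinge"):
  for c in ("side",):
    bot.camera(c); r=bot.tip_of(l,c); print(l,[(round(q["confidence"],2),w(c,q["at"]).round(4)) for q in r[:1]])
E
```

```text
clock: 9.05
eef_pos: [0.6521, 0.0815, 0.1329]
tool_rot: [0.692, 0.712, -0.083, -0.086]
ft_force: [7.7, -0.8, 14.6]
grip_width: 0.0
grasp_force: 7.9
clock: 9.3
eef_pos: [0.6521, 0.0815, 0.1325]
tool_rot: [0.692, 0.712, -0.083, -0.086]
ft_force: [5.6, -1.2, 19.7]
grip_width: 0.0001
grasp_force: 9.8
grip_tube [(0.68, array([0.6377, 0.0133, 0.0564]))]
lever_pivot [(0.76, array([0.5246, 0.0839, 0.0553]))]
hinge [(0.68, array([0.4145, 0.012 , 0.0557]))]
```

The arm is on its stop: tube and hinge are both at 56 mm, and the force climbs without motion. I let the pad up slowly and retreat upward.

```bash
python3 -m jog '[0,0,0.003,0,0,0, 0,0,0.007,0,0,0, 0,0,0.011,0,0,0, -0.001,0,0.016,0,0,0, -0.001,0,0.021,0,0,0, -0.001,0,0.027,0,0,0, -0.001,0,0.034,0,0,0, 0,0,0.044,0,0,0, 0,0,0.06,0,0,0, 0,0,0.085,0,0,0]'
python3 -m jog '[0,0,0.04,0,0,0, 0,0,0.09,0,0,0, 0,0,0.12,0,0,0, 0,0,0.12,0,0,0, 0,0,0.12,0,0,0]'
python3 - <<'E'
from h import *
im,_=bot.camera("side"); cv2.imwrite("pics/s5.png",cv2.resize(im[140:340,240:440,::-1],(600,600),interpolation=cv2.INTER_CUBIC))
for l in ("release_pad","grip_tube","lever_pivot"):
    r=bot.tip_of(l,"side"); print(l,[(round(q["confidence"],2),w("side",q["at"]).round(4)) for q in r[:1]])
E
```

```text
clock: 10.43
eef_pos: [0.6473, 0.0818, 0.1932]
tool_rot: [0.691, 0.711, -0.09, -0.092]
ft_force: [0.0, -0.2, -0.5]
grip_width: 0.0002
grasp_force: 0.0
clock: 10.85
eef_pos: [0.6493, 0.082, 0.2933]
tool_rot: [0.692, 0.712, -0.086, -0.089]
ft_force: [1.0, 0.5, 0.2]
grip_width: 0.0001
grasp_force: 0.0
release_pad [(0.97, array([0.6261, 0.0781, 0.0814]))]
grip_tube [(0.68, array([0.643 , 0.0103, 0.06  ]))]
lever_pivot [(0.76, array([0.5216, 0.0846, 0.0554]))]
```

View pics/s5.png

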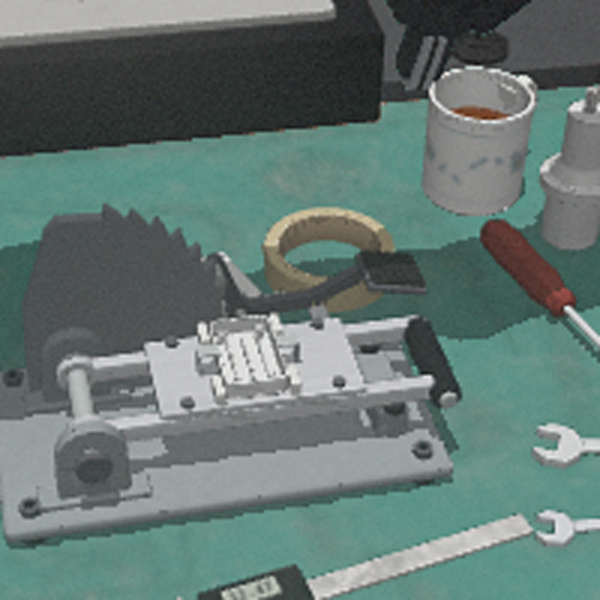

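The arm is level, with the tube at (435,362) px, and the pad is back up at (393,270). I make one quick numeric check that the arm did not rebound.

```bash
python3 - <<'E'
from h import *
for c in ("top","side"):
  bot.camera(c)
  for l in ("release_pad","grip_tube","lever_pivot","hinge"):
    r=bot.tip_of(l,c); print(c,l,[(round(q["confidence"],2),w(c,q["at"]).round(4)) for q in r[:1]])
# image change of arm between pressed-at-stop (s4 slightly before) and now
print(bot.get_obs()["clock"])
E
```

```text
top release_pad []
top grip_tube []
top lever_pivot []
top hinge []
side release_pad [(0.82, array([0.6252, 0.0805, 0.0838]))]
side grip_tube [(0.77, array([0.6422, 0.0105, 0.0582]))]
side lever_pivot [(0.76, array([0.5239, 0.0846, 0.0556]))]
side hinge [(0.8, array([0.4169, 0.0087, 0.0538]))]
11.55
```

```bash
python3 -c "
from workcell import bot; print(bot.job_done())"
```

```text
the job is handed in; nothing more can be done
None
```

I lowered the arm smoothly onto its stop with the pad pressed, then let the pad go, and handed the job in at about 11.6 s. The last camera check showed the arm level to within the networks' few-millimetre accuracy and the pad back up at rest height, so the pawl should be in the teeth. The tool touched nothing but the pad.

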